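Move the reagent row from the cold-store carrier to the bench rack in its order

ROBOT

A 6-joint arm with a two-finger parallel gripper is mounted at the origin on a cart in front of the work surface, level with it; the furniture and walls round the work are solid. World frame = base frame: x ahead of the robot, y to its left, z up, the work surface at z = 0. Lengths are in m, angles in degrees, forces in N, time in s.
With the tool pointing down it reaches from about 0.275 to 0.825 m from the base axis. Payload 4.9 kg.
Tool frame: the origin (TCP) lies at the centre of the arm's flange, where the gripper is bolted on; the fingertips stand 173 mm ahead of it and the grasp point (between the pads) lies 155 mm ahead of it; z points along the fingers, y is the line along which they close (so a half turn about z gives the same grasp; the last joint's range is limited). The gripper opens to 85 mm and grips with 20 to 120 N. Pads are 22 mm wide; open, the fingers measure 114 mm over their backs; the gripper's body (76 mm by 85 mm) begins 54 mm behind the grasp point. The pads swing forward as they close: fully open they stand 13 mm farther back than shut.
Start: joints at [-79.824, 18.69, -11.035, 60.275, 0, 82.311], TCP at [0.169, -0.523, 0.405] pointing down, gripper open.
Joint ranges: [-152.03, 152.03], [-55.5, 102.48], [-74.3, 77.21], [-110.64, 120.58], [-84.22, 78.4], [-180, 180]. Speed limits (degrees/s): [147.25, 147.25, 180, 180, 180, 180].

INTERFACE

Orientations are given as a 3x3 rotation matrix whose columns are the frame's x, y, z axes.
In Python, from workcell import status, capture, finish_job gives the robot as it stands. The module is installed in compiled form; this text tells all that it offers.
- The arm moves only by the tool step_arm, never from a script. Its argument "series" is a list of rows, each an object of numbers: "dx", "dy", "dz": the shift along the world's x, y, z in mm; "wx", "wy", "wz": the turn, a rotation vector about the world's x, y, z in degrees; "gripper": the opening, from -1 (shut) to 1 (fully open). A call has 1 to 20 rows; each row is the pose to reach, as a shift and turn from the pose commanded when the call began; what a row does not reach only later rows make up. A row lasts 1/12 s, in which the tool goes at most 41.7 mm and 7.16 degrees, less where a joint would pass 70% of its speed; a pose out of reach is approached as far as the arm can. A call with a gripper value outside its range is refused whole. The fingers move at their own pace and stop on an object; the grip force is fixed at half the most. Time passes only in rows, so rows that repeat a pose let the fingers close. It gives the time, the measured TCP pose, the force, the opening and the grip force at its end, in the units of the state.
- status.state(): the state, without advancing time (a new reading comes with each control period).
- capture(name): name is "scene" or "top" or "wrist"; returns a dict with "img" (384x512x3 uint8, red, green, blue), "vertical_fov" (degrees; the focal length in pixels is half the picture's height over the tangent of half this angle, whatever the lens; pixels are square), "cx", "cy" (the principal point, pixels), "extrinsics" (4x4, takes a point from world to camera coordinates). Camera axes: x right, y down, z forward; pixel columns grow to the right and rows downward; lengths in m; the calibration is good to about 2 mm. A picture is of the moment at which its call begins. There is no depth.
- finish_job(): hands the job in; it is judged then, once.
The state is a dict: "time_s": time; "joint_positions": joint angles; "dq": joint speeds; "effort": joint torques, N m; "ee_pos": TCP position; "tool_rot": TCP orientation; "contact_force": force on the tool from outside, world axes, zero at the start; "ft_torque": the same for the moment, N m; "grip_width": opening from 0.0 (shut) to 1.0 (fully open); "finger_force": force on a finger pad.
Only numpy, scipy, OpenCV 4.12 (cv2) and the standard library are available. Lean on these libraries where they do the work, as an engineer would, in place of code of your own. Each camera call takes 0.05 s, during which the arm holds its last target. There are 200 camera calls.

TASK

The cold-store carrier has to go back to the refrigerator: move its four containers (three bottles and a tube) into the wire bench rack, keeping the row in its order, which is the order of pipetting. Counted from the end with the grip tab on each of the two, what stands first in the carrier goes straight into the first place of the rack, second into second, and so on, one at a time. Keep each upright, do not park any on the bench, lower each to the floor of its place instead of dropping it, and do not disturb the timer and the weigh boat.

Things in the scene. Friction and masses are not known exactly. Their poses are not given: they have to be found in the camera images.
- carrier: Grey plastic tray, 83 x 311 mm, rim 42 mm high: a row of four square places, 72 mm clear, each holding one container, in any order. A round grip tab with black ribs sticks out 36 mm at one end. Fixed. Origin: centre of its underside; z up, y along the row towards the tab. Centres of places 1 to 4: x = 0, y = +114, +38, -38, -114 mm (1 is beside the tab). Inner floor 6 mm up.
- bench_rack: Stainless wire rack, 80 x 308 mm, rim 44 mm high: a row of four square places, 72 mm clear, empty at the start; may point any way. A wire-loop grip tab with a black plate sticks out 38 mm at one end. Fixed. Origin: centre of its underside; z up, y along the row towards the tab. Centres of places 1 to 4: x = 0, y = +114, +38, -38, -114 mm (1 is beside the tab). Inner floor 6 mm up.
- bottle_salt: White bottle with a red screw cap, the largest: 62 mm across, 115 mm high, 0.2 to 0.36 kg. Cap 39.6 mm across, its top 11 mm clear of the shoulder: grip there from above, across the row. Origin: centre of its underside (6 mm above the bench when in a place); z is its upright axis, its turn about z is arbitrary.
- bottle_stain: Small brown bottle with a black screw cap: 38 mm across, 70 mm high, 0.04 to 0.08 kg. Cap 24.4 mm across, its top 7 mm clear of the sloping shoulder: grip there from above, across the row. Origin: centre of its underside (6 mm above the bench when in a place); z is its upright axis, its turn about z is arbitrary.
- bottle_buffer: White bottle with a blue screw cap, middle size: 56 mm across, 105 mm high, 0.12 to 0.21 kg. Cap 35.8 mm across, its top 11 mm clear of the shoulder: grip there from above, across the row. Origin: centre of its underside (6 mm above the bench when in a place); z is its upright axis, its turn about z is arbitrary.
- sample_tube: Clear plastic 50 ml centrifuge tube, screw cap up, flat foot: 34 mm across (a plain cylinder), 114 mm high, 15 to 50 g. Grip it near the top from above, across the row. Origin: centre of its underside (6 mm above the bench when in a place); z is its upright axis, its turn about z is arbitrary.
- lab_timer: White bench timer, 66 x 66 x 17 mm, lying loose beside the bench rack (leave alone). Origin: centre of its underside.
- weigh_boat: White open weighing boat, 70 x 70 x 18 mm, lying loose beside the carrier (leave alone). Origin: centre of its underside.

How it is judged:
By the outcome, as a careful person would: the job done as asked, in the order asked, and still so for the second after the job is handed in, with the robot touching nothing.
It also fails if it takes over 104 s, if anything falls off the work surface, if the arm or the gripper's body presses on something with over 40 N, if the wrist force passes 120 N, or if a joint passes its speed limit or range.

## Working session

There is one attempt and no reset: what is moved stays moved. The work goes in short steps, Python scripts to look and compute and a tool call to move; the robot and the scene stay as the last step left them, time stands still between calls to the robot, and variables do not carry over. Pictures are saved under pics/ and viewed, at most 14 in all, crops included, and the job is handed in when it is done.

Besides the shell and the picture viewer there is one more tool, called after "Request:" by a JSON object that holds its "name" and its "arguments". step_arm: Moves the arm, as the interface text tells. Its arguments: {"type":"object","properties":{"series":{"type":"array"}},"required":["series"]}

```bash
mkdir -p pics; cat > h.py <<'E'
import numpy as np, cv2
from workcell import status, capture, finish_job
def snap(n, out=None):
    c=capture(n)
    if out: cv2.imwrite('pics/'+out, cv2.cvtColor(c['img'],cv2.COLOR_RGB2BGR))
    return c
def ray(c,u,v,z):
    f=192/np.tan(np.radians(c['vertical_fov'])/2)
    E=np.array(c['extrinsics']); R=E[:3,:3]; o=-R.T@E[:3,3]
    d=R.T@np.array([(u-c['cx'])/f,(v-c['cy'])/f,1])
    return o+d*(z-o[2])/d[2]
def proj(c,p):
    f=192/np.tan(np.radians(c['vertical_fov'])/2)
    E=np.array(c['extrinsics']); q=E[:3,:3]@np.array(p)+E[:3,3]
    return q[0]/q[2]*f+c['cx'], q[1]/q[2]*f+c['cy']
E
python3 - <<'E'
from h import *
import pickle
for n in ('top','scene','wrist'):
    c=snap(n,n+'0.png'); pickle.dump(c,open(n+'0.pkl','wb'))
    E=np.array(c['extrinsics']); print(n,c['vertical_fov'],c['cx'],c['cy'],-E[:3,:3].T@E[:3,3])
s=status.state(); print({k:np.round(s[k],3) for k in s})
E
```

```text
top 57.149246133420114 257.1179829878491 189.63710176354311 [0.3701231  0.1913781  0.88082103]
scene 50.89361197554454 254.09500994504242 193.86721295737644 [0.16048225 0.71780765 0.60319079]
wrist 71.5156705909815 254.72255992559258 192.77992261185614 [ 0.24272941 -0.49854103  0.37321537]
{'time_s': np.float64(0.15), 'joint_positions': array([-7.9826e+01,  1.8726e+01, -1.1076e+01,  6.0276e+01,  1.0000e-03,
        8.2311e+01]), 'dq': array([ 0.005, -0.126,  0.072,  0.004, -0.028, -0.075]), 'effort': array([ 0.0000e+00, -4.4370e+01,  2.6266e+01,  1.0000e-02, -0.0000e+00,
        0.0000e+00]), 'ee_pos': array([ 0.169, -0.523,  0.404]), 'tool_rot': array([[ 0.952,  0.307, -0.   ],
       [ 0.307, -0.952,  0.001],
       [ 0.   , -0.001, -1.   ]]), 'contact_force': array([ 0.395, -0.028,  0.001]), 'ft_torque': array([-0.05 , -0.028,  0.   ]), 'finger_force': np.float64(0.0), 'grip_width': np.float64(1.002)}
```

View pics/top0.png

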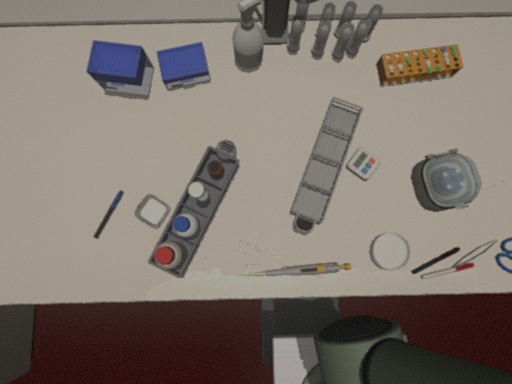

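View pics/scene0.png

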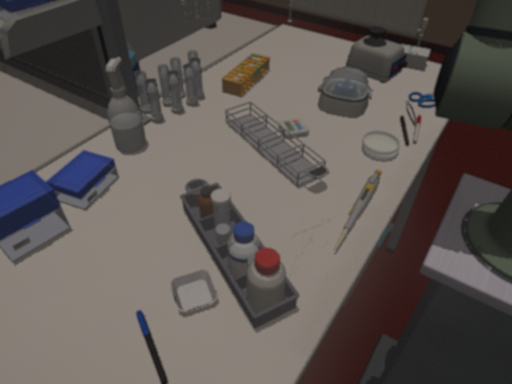

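```bash
python3 - <<'E'
import cv2,numpy as np
a=cv2.imread('pics/top0.png')
l=cv2.resize(a[130:285,135:255],None,fx=3.3,fy=3.3,interpolation=cv2.INTER_CUBIC)
r=cv2.resize(a[85:240,280:400],None,fx=3.3,fy=3.3,interpolation=cv2.INTER_CUBIC)
cv2.imwrite('pics/crop0.png',np.clip(np.hstack([l,r])*1.3,0,255).astype('uint8'))
b=cv2.imread('pics/scene0.png')
l=cv2.resize(b[170:330,170:310],None,fx=2.8,fy=2.8,interpolation=cv2.INTER_CUBIC)
r=cv2.resize(b[85:245,210:350],None,fx=2.8,fy=2.8,interpolation=cv2.INTER_CUBIC)
cv2.imwrite('pics/crop1.png',np.clip(np.hstack([l,r])*1.3,0,255).astype('uint8'))
E
```

```text
(no output)
```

View pics/crop0.png

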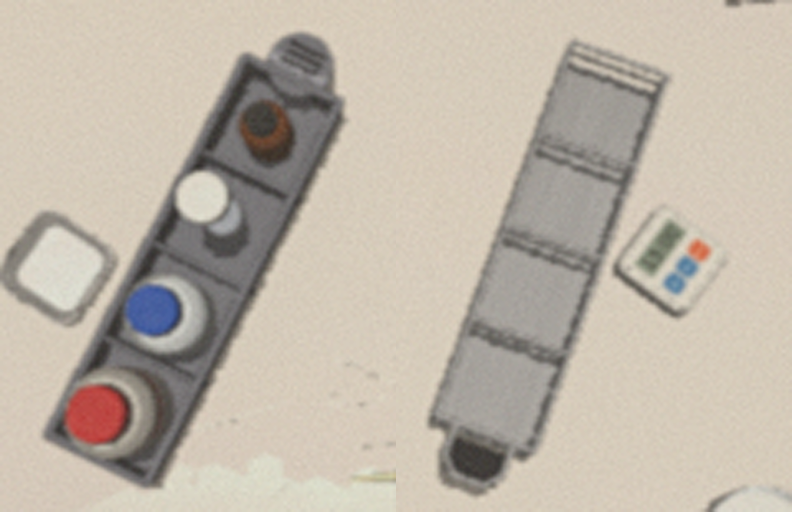

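View pics/crop1.png

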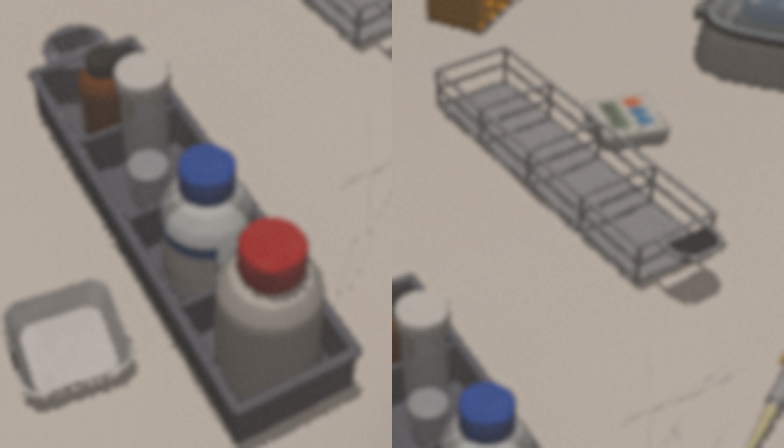

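The tops show carrier order from its tab (227,150): stain (215,170), tube (196,190), buffer (181,224), salt (164,256). The rack's black tab plate is at (304,225), so its place 1 is the near end of the rack. Timer is at (363,163), boat at (153,210).

```bash
cat >> h.py <<'E'
def fit(P,Q):
    "2D rigid fit Q = R P + t (mm)"
    P,Q=np.array(P),np.array(Q); p,q=P.mean(0),Q.mean(0)
    H=(P-p).T@(Q-q); a=np.arctan2(H[0,1]-H[1,0],H[0,0]+H[1,1])
    R=np.array([[np.cos(a),-np.sin(a)],[np.sin(a),np.cos(a)]]); t=q-R@p
    return R,t,np.degrees(a),np.abs((P@R.T+t)-Q).max(0)
PL=np.array([[0,114],[0,38],[0,-38],[0,-114]])
E
python3 - <<'E'
from h import *
import pickle
c=pickle.load(open('top0.pkl','rb')); s=pickle.load(open('scene0.pkl','rb'))
u=lambda x,y:(135+x/3.3-.35,130+y/3.3-.35)
w=lambda x,y:(280+(x-396)/3.3-.35,85+y/3.3-.35)
def do(px,z,hx,hy):
    Q=[ray(c,*p,z)[:2]*1000 for p in px]
    P=[(-hx,hy),(hx,hy),(-hx,-hy),(hx,-hy)]
    R,t,a,e=fit(P,Q); print(np.round(t,1),round(a,2),'res',e.round(1)); print((PL@R.T+t).round(1).tolist())
# order: (-x,+y),(+x,+y),(-x,-y),(+x,-y)
do([u(245,55),u(343,103),u(47,435),u(155,487)],.042,41.5,155.5)
do([w(533,455),w(432,425),w(667,77),w(572,42)],.044,40,154)
for n,cc in(('top',c),('scene',s)):
    hsv=cv2.cvtColor(cc['img'],cv2.COLOR_RGB2HSV)
    x0,x1,y0,y1=(140,245,140,280) if n=='top' else (180,300,170,320)
    for nm,lo,hi,z in(('salt',(165,120,60),(180,255,255),.121),('salt',(0,150,100),(6,255,255),.121),('buf',(100,120,60),(125,255,255),.111)):
        m=np.zeros((384,512),np.uint8); m[y0:y1,x0:x1]=cv2.inRange(hsv,lo,hi)[y0:y1,x0:x1]
        k,l,st,ce=cv2.connectedComponentsWithStats(m)
        if k<2: continue
        i=1+st[1:,4].argmax(); print(n,nm,st[i],ce[i].round(1),(ray(cc,*ce[i],z)*1000).round(1))
print('stain',ray(c,*u(265,118),.076)*1000,'tube',ray(c,*u(202,196),.12)*1000)
E
```

```text
[455.7 336.8] -116.76 res [2.3 2.3]
[[557.5, 285.5], [489.6, 319.7], [421.8, 353.9], [353.9, 388.2]]
[573.4  15.8] 67.95 res [3.5 2.3]
[[467.7, 58.6], [538.2, 30.0], [608.6, 1.5], [679.0, -27.0]]
top salt [156 247  17  17 223] [163.8 255.2] [353.  389.2 121. ]
top buf [174 217  15  14 166] [180.9 223.5] [419.7 355.8 111. ]
scene salt [256 249  23  18 319] [266.6 257.5] [349.1 392.1 121. ]
scene buf [234 222  19  15 208] [243.  229.1] [416.1 357.9 111. ]
stain [555.63262071 285.29736204  76.        ] tube [493.56328834 322.05948306 120.        ]
```

View pics/wrist0.png

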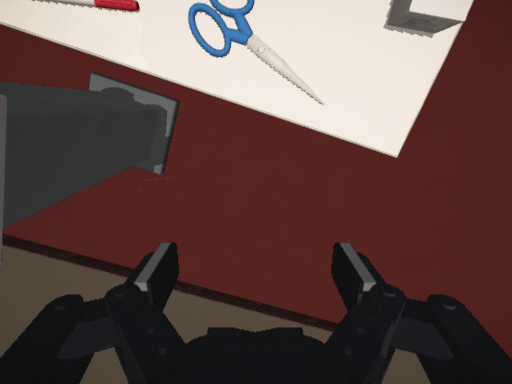

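Request:
{"name": "step_arm", "arguments": {"series": [{"dx": 522,"dy": 492,"dz": 0,"wz": 140,"gripper": 1},{"dx": 522,"dy": 492,"dz": 0,"wz": 140},{"dx": 522,"dy": 492,"dz": 0,"wz": 140},{"dx": 522,"dy": 492,"dz": 0,"wz": 140},{"dx": 522,"dy": 492,"dz": 0,"wz": 140},{"dx": 522,"dy": 492,"dz": 0,"wz": 140},{"dx": 522,"dy": 492,"dz": 0,"wz": 140},{"dx": 522,"dy": 492,"dz": 0,"wz": 140},{"dx": 522,"dy": 492,"dz": 0,"wz": 140},{"dx": 522,"dy": 492,"dz": 0,"wz": 140},{"dx": 522,"dy": 492,"dz": 0,"wz": 140},{"dx": 522,"dy": 492,"dz": 0,"wz": 140},{"dx": 522,"dy": 492,"dz": 0,"wz": 140},{"dx": 522,"dy": 492,"dz": 0,"wz": 140},{"dx": 522,"dy": 492,"dz": 0,"wz": 140},{"dx": 522,"dy": 492,"dz": 0,"wz": 140},{"dx": 522,"dy": 492,"dz": 0,"wz": 140},{"dx": 522,"dy": 492,"dz": 0,"wz": 140},{"dx": 522,"dy": 492,"dz": 0,"wz": 140},{"dx": 522,"dy": 492,"dz": 0,"wz": 140}]}}

```text
$.series[0]: bad value
```

Request:
{"name": "step_arm", "arguments": {"series": [{"dx": 522.0,"dy": 492.0,"dz": 0.0,"wx": 0.0,"wy": 0.0,"wz": 140.0,"gripper": 1.0}]}}

```text
time_s: 0.23
ee_pos: [0.1962, -0.4984, 0.4042]
tool_rot: [[0.908, 0.418, -0.002], [0.418, -0.908, -0.003], [-0.003, 0.002, -1.0]]
contact_force: [0.9, -1.0, 0.3]
grip_width: 0.999
finger_force: 0.0
```

Request:
{"name": "step_arm", "arguments": {"series": [{"dx": 491,"dy": 463,"dz": 0,"wx": 0,"wy": 0,"wz": 133,"gripper": 1},{"dx": 491,"dy": 463,"dz": 0,"wx": 0,"wy": 0,"wz": 133,"gripper": 1},{"dx": 491,"dy": 463,"dz": 0,"wx": 0,"wy": 0,"wz": 133,"gripper": 1},{"dx": 491,"dy": 463,"dz": 0,"wx": 0,"wy": 0,"wz": 133,"gripper": 1},{"dx": 491,"dy": 463,"dz": 0,"wx": 0,"wy": 0,"wz": 133,"gripper": 1},{"dx": 491,"dy": 463,"dz": 0,"wx": 0,"wy": 0,"wz": 133,"gripper": 1},{"dx": 491,"dy": 463,"dz": 0,"wx": 0,"wy": 0,"wz": 133,"gripper": 1},{"dx": 491,"dy": 463,"dz": 0,"wx": 0,"wy": 0,"wz": 133,"gripper": 1},{"dx": 491,"dy": 463,"dz": 0,"wx": 0,"wy": 0,"wz": 133,"gripper": 1},{"dx": 491,"dy": 463,"dz": 0,"wx": 0,"wy": 0,"wz": 133,"gripper": 1},{"dx": 491,"dy": 463,"dz": 0,"wx": 0,"wy": 0,"wz": 133,"gripper": 1},{"dx": 491,"dy": 463,"dz": 0,"wx": 0,"wy": 0,"wz": 133,"gripper": 1},{"dx": 491,"dy": 463,"dz": 0,"wx": 0,"wy": 0,"wz": 133,"gripper": 1},{"dx": 491,"dy": 463,"dz": 0,"wx": 0,"wy": 0,"wz": 133,"gripper": 1},{"dx": 491,"dy": 463,"dz": 0,"wx": 0,"wy": 0,"wz": 133,"gripper": 1},{"dx": 491,"dy": 463,"dz": 0,"wx": 0,"wy": 0,"wz": 133,"gripper": 1},{"dx": 491,"dy": 463,"dz": 0,"wx": 0,"wy": 0,"wz": 133,"gripper": 1},{"dx": 491,"dy": 463,"dz": 0,"wx": 0,"wy": 0,"wz": 133,"gripper": 1},{"dx": 491,"dy": 463,"dz": 0,"wx": 0,"wy": 0,"wz": 133,"gripper": 1},{"dx": 491,"dy": 463,"dz": 0,"wx": 0,"wy": 0,"wz": 133,"gripper": 1}]}}

```text
time_s: 1.9
ee_pos: [0.6902, -0.0313, 0.4037]
tool_rot: [[-0.928, 0.372, -0.001], [0.372, 0.928, 0.0], [0.001, -0.0, -1.0]]
contact_force: [0.1, 0.7, 0.1]
grip_width: 0.997
finger_force: 0.0
```

```bash
python3 - <<'E'
from h import *
import pickle
c=snap('wrist','wrist1.png'); pickle.dump(c,open('wrist1.pkl','wb'))
s=status.state(); print(s['joint_positions'],s['ee_pos'],np.degrees(np.arctan2(s['tool_rot'][1][1],s['tool_rot'][0][1])))
E
```

```text
[-8.74373497e+00  3.43378809e+01  1.36970515e+01  6.94261863e+01
  4.51061907e-04  1.33025785e+01] [ 0.69005722 -0.03166626  0.40398003] 67.95369479072893
```

View pics/wrist1.png

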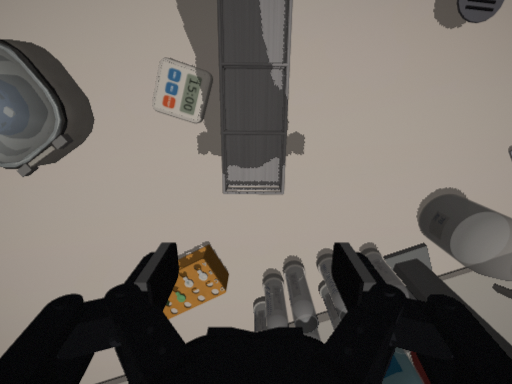

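The view shows the rack from above: far-end rim around row 193 (columns 222–284), dividers at rows 131 and 66; the timer is at (183,90). I'll zoom in for accurate corners.

```bash
python3 - <<'E'
import cv2,numpy as np
a=cv2.imread('pics/wrist1.png')[0:200,195:315]
l=cv2.resize(a[:100],None,fx=5,fy=5,interpolation=cv2.INTER_CUBIC); r=cv2.resize(a[100:],None,fx=5,fy=5,interpolation=cv2.INTER_CUBIC)
cv2.imwrite('pics/crop2.png',np.hstack([cv2.resize(a,None,fx=3,fy=3,interpolation=cv2.INTER_CUBIC),cv2.resize(a[140:200,15:105],None,fx=4.8,fy=10,interpolation=cv2.INTER_CUBIC)]))
E
```

```text
(no output)
```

View pics/crop2.png

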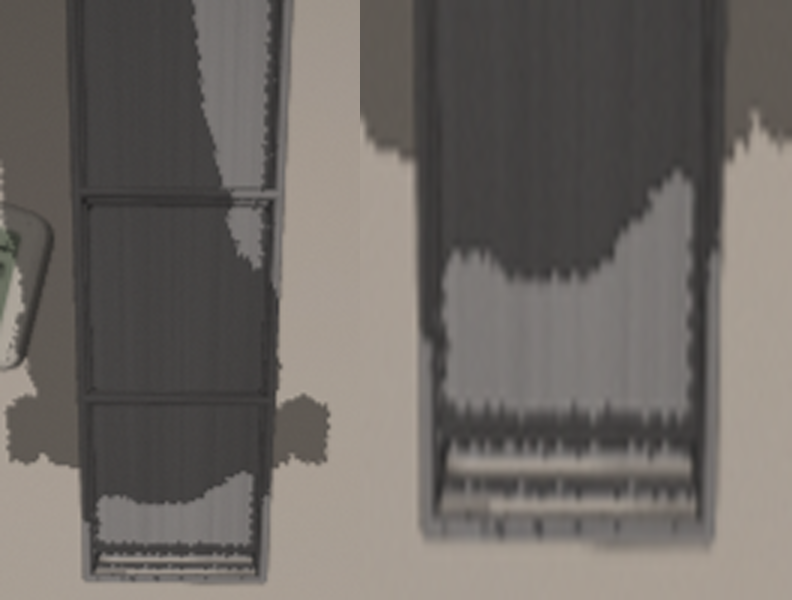

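```bash
python3 - <<'E'
from h import *
import pickle
c=pickle.load(open('wrist1.pkl','rb'))
k=lambda x,y:(195+x/3-.33,y/3-.33)
g=lambda x,y,z=.043: ray(c,*k(x,y),z)[:2]*1000
A,B=g(83,581),g(268,581); print(A,B,np.linalg.norm(A-B))
L=[g(83,581),g(79,398),g(74,196),g(68,4)]; R=[g(268,581),g(276,398),g(284,196),g(293,4)]
print('L',np.round(L,1).tolist()); print('R',np.round(R,1).tolist())
M=(np.array(L)+R)/2
D=np.array([g(176,398),g(176,194)]); print('div',D.round(1), np.linalg.norm(D[0]-D[1]))
# image left side = which world side? fit: left/right line direction + end
d=np.polyfit(M[:,0],M[:,1],1); ang=np.degrees(np.arctan(d[0])); print('row dir',ang)
ax=-np.array([np.cos(np.radians(ang)),np.sin(np.radians(ang))])  # towards tab (-x)
E=(A+B)/2
for p,y in ((E,-154),(D[0],-76),(D[1],0)):
    q=np.array([p[0],np.polyval(d,p[0])]); print('centre est',q-ax*y)
E
```

```text
[699.60745198 -80.32897347] [729.44752303  -5.82209085] 80.26023546858616
L [[699.6, -80.3], [627.9, -50.2], [559.3, -21.7], [502.4, 1.5]]
R [[729.4, -5.8], [657.5, 23.6], [588.7, 51.5], [531.8, 75.0]]
div [[642.5 -13.9]
 [572.9  14.1]] 74.95561059290358
row dir -22.387533651166844
centre est [572.13463312  15.65426855]
centre est [572.21531996  15.62103237]
centre est [572.9459939   15.32005627]
```

Request:
{"name": "step_arm", "arguments": {"series": [{"dx": -90,"dy": 293,"dz": 0,"wx": 0,"wy": 0,"wz": -4.7,"gripper": 0.3},{"dx": -90,"dy": 293,"dz": 0,"wx": 0,"wy": 0,"wz": -4.7,"gripper": 0.3},{"dx": -90,"dy": 293,"dz": 0,"wx": 0,"wy": 0,"wz": -4.7,"gripper": 0.3},{"dx": -90,"dy": 293,"dz": 0,"wx": 0,"wy": 0,"wz": -4.7,"gripper": 0.3},{"dx": -90,"dy": 293,"dz": 0,"wx": 0,"wy": 0,"wz": -4.7,"gripper": 0.3},{"dx": -90,"dy": 293,"dz": 0,"wx": 0,"wy": 0,"wz": -4.7,"gripper": 0.3},{"dx": -90,"dy": 293,"dz": 0,"wx": 0,"wy": 0,"wz": -4.7,"gripper": 0.3},{"dx": -90,"dy": 293,"dz": 0,"wx": 0,"wy": 0,"wz": -4.7,"gripper": 0.3},{"dx": -90,"dy": 293,"dz": 0,"wx": 0,"wy": 0,"wz": -4.7,"gripper": 0.3},{"dx": -90,"dy": 293,"dz": 0,"wx": 0,"wy": 0,"wz": -4.7,"gripper": 0.3}]}}

```text
time_s: 2.78
ee_pos: [0.5997, 0.2615, 0.4047]
tool_rot: [[-0.894, 0.449, 0.0], [0.449, 0.894, -0.001], [-0.0, -0.001, -1.0]]
contact_force: [0.5, -0.2, -0.2]
grip_width: 0.647
finger_force: 0.0
```

```bash
python3 - <<'E'
from h import *
import pickle
c=snap('wrist','wrist2.png'); pickle.dump(c,open('wrist2.pkl','wb'))
s=status.state(); print(s['joint_positions'],s['ee_pos'],s['grip_width'],np.degrees(np.arctan2(s['tool_rot'][1][1],s['tool_rot'][0][1])))
E
```

```text
[ 1.70052659e+01  3.00336561e+01  6.50512721e+00  6.64793182e+01
 -4.40756485e-02  4.37521371e+01] [0.60022474 0.26042778 0.40462761] 0.6519511157165473 63.25312375608448
```

View pics/wrist2.png

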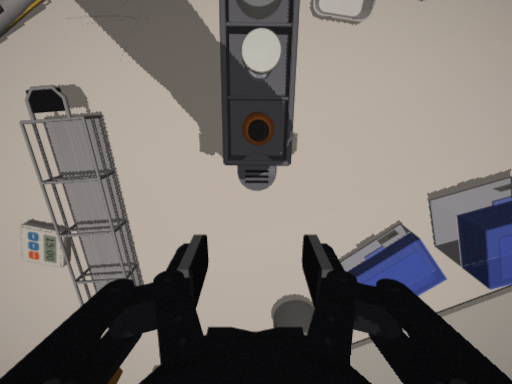

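The wrist view shows the stain cap at (259,130), the tube cap at (261,50), and the carrier tab at (257,175), with the rack off to the left.

```bash
python3 - <<'E'
from h import *
import pickle
c=pickle.load(open('wrist2.pkl','rb')); im=c['img']
hsv=cv2.cvtColor(im,cv2.COLOR_RGB2HSV)
def blob(m,x0,x1,y0,y1):
    f=np.zeros_like(m); f[y0:y1,x0:x1]=m[y0:y1,x0:x1]
    cs,_=cv2.findContours(f,cv2.RETR_EXTERNAL,cv2.CHAIN_APPROX_NONE); k=max(cs,key=cv2.contourArea)
    print(cv2.minEnclosingCircle(k),cv2.contourArea(k)); return cv2.minEnclosingCircle(k)[0]
b=blob(cv2.inRange(im,(0,0,0),(45,35,35)),240,278,112,150); print('stain',ray(c,*b,.076)*1000)
br=blob(((im[:,:,0]>1.6*im[:,:,2].astype(float))&(im[:,:,0]>50)).astype(np.uint8)*255,235,285,105,155); print('body',ray(c,*br,.055)*1000)
t=blob(cv2.inRange(im,(150,150,130),(255,255,255)),230,290,20,80); print('tube',ray(c,*t,.12)*1000)
# carrier tab-end corners (rim top)
P=[ray(c,*p,.042)[:2]*1000 for p in ((223,165),(289,165),(219,20),(299,20))]; print(np.round(P,1).tolist(),np.linalg.norm(P[0]-P[1]),np.linalg.norm(P[2]-P[3]))
E
```

```text
((258.02325439453125, 130.11627197265625), 10.733236312866211) 326.0
stain [551.79179928 289.48794701  76.        ]
((258.0123596191406, 128.6049346923828), 16.190567016601562) 763.0
body [551.91811941 289.69071855  55.        ]
((261.0, 49.546512603759766), 21.54660987854004) 1254.0
tube [489.33113449 322.74450197 120.        ]
[[573.3, 229.8], [610.7, 304.5], [431.4, 302.6], [470.2, 379.9]] 83.53825590328408 86.49831544358989
```

Request:
{"name": "step_arm", "arguments": {"series": [{"dx": -25,"dy": 15,"dz": -20,"wx": 0,"wy": 0,"wz": 0,"gripper": 0.2},{"dx": -48,"dy": 29,"dz": -50,"wx": 0,"wy": 0,"wz": 0,"gripper": 0.2},{"dx": -48,"dy": 29,"dz": -85,"wx": 0,"wy": 0,"wz": 0,"gripper": 0.2},{"dx": -48,"dy": 29,"dz": -115,"wx": 0,"wy": 0,"wz": 0,"gripper": 0.2},{"dx": -48,"dy": 29,"dz": -140,"wx": 0,"wy": 0,"wz": 0,"gripper": 0.2},{"dx": -48,"dy": 29,"dz": -154,"wx": 0,"wy": 0,"wz": 0,"gripper": 0.2},{"dx": -48,"dy": 29,"dz": -161,"wx": 0,"wy": 0,"wz": 0,"gripper": 0.2},{"dx": -48,"dy": 29,"dz": -161,"wx": 0,"wy": 0,"wz": 0,"gripper": 0.2},{"dx": -48,"dy": 29,"dz": -161,"wx": 0,"wy": 0,"wz": 0,"gripper": 0.2},{"dx": -48,"dy": 29,"dz": -161,"wx": 0,"wy": 0,"wz": 0,"gripper": 0.2}]}}

```text
time_s: 3.67
ee_pos: [0.5531, 0.2896, 0.2451]
tool_rot: [[-0.893, 0.45, 0.002], [0.45, 0.893, 0.001], [-0.002, 0.002, -1.0]]
contact_force: [-0.2, 0.0, 0.1]
grip_width: 0.6
finger_force: 0.0
```

```bash
python3 - <<'E'
from h import *
c=snap('wrist'); a=cv2.cvtColor(c['img'],cv2.COLOR_RGB2BGR)
cv2.imwrite('pics/w3.png',cv2.resize(a[150:384,140:380],None,fx=2,fy=2))
s=status.state(); print(s['ee_pos']*1000,s['grip_width'],s['contact_force'])
E
```

```text
[553.06788481 289.86634459 245.29876566] 0.5992732882541674 [ 0.20142971 -0.00386632  1.06266111]
```

View pics/w3.png

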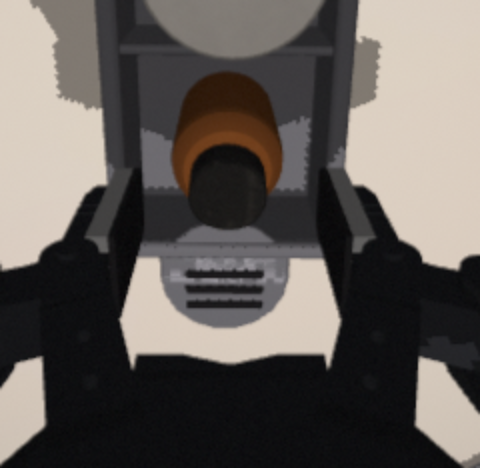

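The black cap sits centred between the open pads. I'll lower 1 mm and close.

Request:
{"name": "step_arm", "arguments": {"series": [{"dx": -1,"dy": 0,"dz": -1,"wx": 0,"wy": 0,"wz": 0,"gripper": -0.2},{"dx": -1,"dy": 0,"dz": -1,"wx": 0,"wy": 0,"wz": 0,"gripper": -1},{"dx": -1,"dy": 0,"dz": -1,"wx": 0,"wy": 0,"wz": 0,"gripper": -1},{"dx": -1,"dy": 0,"dz": -1,"wx": 0,"wy": 0,"wz": 0,"gripper": -1},{"dx": -1,"dy": 0,"dz": -1,"wx": 0,"wy": 0,"wz": 0,"gripper": -1},{"dx": -1,"dy": 0,"dz": -1,"wx": 0,"wy": 0,"wz": 0,"gripper": -1},{"dx": -1,"dy": 0,"dz": -1,"wx": 0,"wy": 0,"wz": 0,"gripper": -1},{"dx": -1,"dy": 0,"dz": -1,"wx": 0,"wy": 0,"wz": 0,"gripper": -1}]}}

```text
time_s: 4.38
ee_pos: [0.5514, 0.2902, 0.2438]
tool_rot: [[-0.894, 0.449, 0.002], [0.449, 0.894, 0.0], [-0.001, 0.001, -1.0]]
contact_force: [-0.7, -0.1, 5.7]
grip_width: 0.238
finger_force: 58.5
```

Request:
{"name": "step_arm", "arguments": {"series": [{"dx": 0,"dy": 0,"dz": 5,"wx": 0,"wy": 0,"wz": 0,"gripper": -1},{"dx": 0,"dy": 0,"dz": 15,"wx": 0,"wy": 0,"wz": 0,"gripper": -1},{"dx": 0,"dy": 0,"dz": 35,"wx": 0,"wy": 0,"wz": 0,"gripper": -1},{"dx": 0,"dy": 0,"dz": 65,"wx": 0,"wy": 0,"wz": 0,"gripper": -1},{"dx": 0,"dy": 0,"dz": 90,"wx": 0,"wy": 0,"wz": 0,"gripper": -1},{"dx": 0,"dy": 0,"dz": 100,"wx": 0,"wy": 0,"wz": 0,"gripper": -1},{"dx": 0,"dy": 0,"dz": 100,"wx": 0,"wy": 0,"wz": 0,"gripper": -1}]}}

```text
time_s: 4.97
ee_pos: [0.552, 0.2906, 0.3461]
tool_rot: [[-0.894, 0.449, 0.005], [0.449, 0.894, 0.002], [-0.004, 0.004, -1.0]]
contact_force: [-0.2, 0.7, 0.3]
grip_width: 0.241
finger_force: 58.8
```

```bash
python3 - <<'E'
from h import *
c=snap('wrist'); a=cv2.cvtColor(c['img'],cv2.COLOR_RGB2BGR)
b=snap('scene'); b=cv2.cvtColor(b['img'],cv2.COLOR_RGB2BGR)
cv2.imwrite('pics/w4.png',np.hstack([cv2.resize(a[150:384,140:380],None,fx=1.6,fy=1.6),cv2.resize(b[80:314,150:390],None,fx=1.6,fy=1.6)]))
s=status.state(); print(s['ee_pos']*1000,s['grip_width'],s['contact_force'],s['finger_force'])
E
```

```text
[550.80150766 290.06217754 342.19112048] 0.240820444286816 [ 0.03052219 -0.93083917 -0.52977304] 58.774155378341675
```

View pics/w4.png

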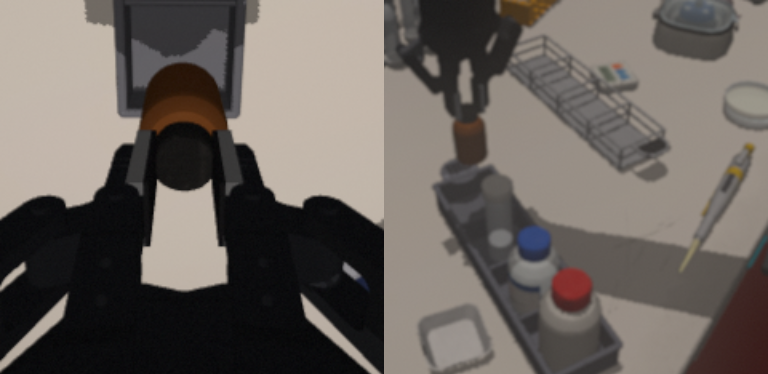

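Stain is held upright, clear of the carrier. I'll carry it over rack place 1.

Request:
{"name": "step_arm", "arguments": {"series": [{"dx": -7,"dy": -20,"dz": 0,"wx": 0,"wy": 0,"wz": 1,"gripper": -1},{"dx": -20,"dy": -55,"dz": 0,"wx": 0,"wy": 0,"wz": 2,"gripper": -1},{"dx": -34,"dy": -93,"dz": 0,"wx": 0,"wy": 0,"wz": 3,"gripper": -1},{"dx": -48,"dy": -131,"dz": 0,"wx": 0,"wy": 0,"wz": 4,"gripper": -1},{"dx": -62,"dy": -169,"dz": 0,"wx": 0,"wy": 0,"wz": 4.4,"gripper": -1},{"dx": -75,"dy": -204,"dz": 0,"wx": 0,"wy": 0,"wz": 4.4,"gripper": -1},{"dx": -82,"dy": -224,"dz": 0,"wx": 0,"wy": 0,"wz": 4.4,"gripper": -1},{"dx": -84.5,"dy": -231,"dz": 0,"wx": 0,"wy": 0,"wz": 4.4,"gripper": -1},{"dx": -84.5,"dy": -231,"dz": 0,"wx": 0,"wy": 0,"wz": 4.4,"gripper": -1},{"dx": -84.5,"dy": -231,"dz": 0,"wx": 0,"wy": 0,"wz": 4.4,"gripper": -1}]}}

```text
time_s: 5.9
ee_pos: [0.4665, 0.0593, 0.3418]
tool_rot: [[-0.925, 0.38, -0.001], [0.38, 0.925, 0.001], [0.001, 0.0, -1.0]]
contact_force: [0.7, -0.6, -0.5]
grip_width: 0.24
finger_force: 58.9
```

```bash
cat >> h.py <<'E'
def st():
    s=status.state(); print(s['time_s'],(np.array(s['ee_pos'])*1000).round(1),'g',round(float(s['grip_width']),3),'F',np.round(s['contact_force'],1),round(float(s['finger_force']),1),'yaw',np.degrees(np.arctan2(s['tool_rot'][1][1],s['tool_rot'][0][1])).round(1),np.round(s['joint_positions'],0))
E
python3 -c "
from h import *
snap('wrist','w5.png'); st()"
```

```text
5.95 [466.8  59.7 342. ] g 0.239 F [-0.4  0.  -0.2] 58.9 yaw 67.8 [ -2.  14. -28.  48.   0.  21.]
```

View pics/w5.png

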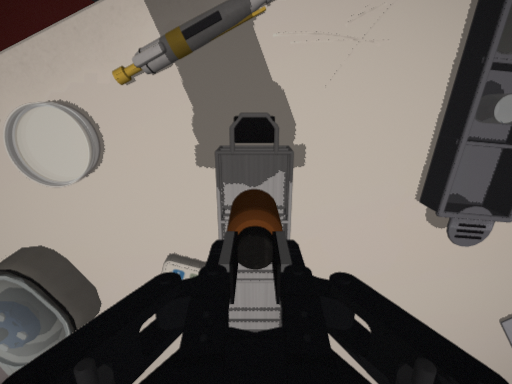

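Bottle is centred over the place beside the rack's tab (tab plate at (254,130), end rim at row 149). Lowering.

Request:
{"name": "step_arm", "arguments": {"series": [{"dx": 0,"dy": -0.5,"dz": -10,"wx": 0,"wy": 0,"wz": 0,"gripper": -1},{"dx": 0,"dy": -0.5,"dz": -35,"wx": 0,"wy": 0,"wz": 0,"gripper": -1},{"dx": 0,"dy": -0.5,"dz": -65,"wx": 0,"wy": 0,"wz": 0,"gripper": -1},{"dx": 0,"dy": -0.5,"dz": -85,"wx": 0,"wy": 0,"wz": 0,"gripper": -1},{"dx": 0,"dy": -0.5,"dz": -93,"wx": 0,"wy": 0,"wz": 0,"gripper": -1},{"dx": 0,"dy": -0.5,"dz": -96,"wx": 0,"wy": 0,"wz": 0,"gripper": -1},{"dx": 0,"dy": -0.5,"dz": -97,"wx": 0,"wy": 0,"wz": 0,"gripper": -1},{"dx": 0,"dy": -0.5,"dz": -97.5,"wx": 0,"wy": 0,"wz": 0,"gripper": -1},{"dx": 0,"dy": -0.5,"dz": -98,"wx": 0,"wy": 0,"wz": 0,"gripper": -1},{"dx": 0,"dy": -0.5,"dz": -98,"wx": 0,"wy": 0,"wz": 0,"gripper": -1}]}}

```text
time_s: 6.78
ee_pos: [0.4672, 0.0587, 0.2456]
tool_rot: [[-0.925, 0.379, 0.002], [0.379, 0.925, -0.0], [-0.002, 0.001, -1.0]]
contact_force: [-1.0, 0.4, -0.7]
grip_width: 0.237
finger_force: 58.9
```

Request:
{"name": "step_arm", "arguments": {"series": [{"dx": 0,"dy": 0,"dz": -1,"wx": 0,"wy": 0,"wz": 0,"gripper": -1},{"dx": 0,"dy": 0,"dz": -1.5,"wx": 0,"wy": 0,"wz": 0,"gripper": -1},{"dx": 0,"dy": 0,"dz": -2,"wx": 0,"wy": 0,"wz": 0,"gripper": -1},{"dx": 0,"dy": 0,"dz": -2,"wx": 0,"wy": 0,"wz": 0,"gripper": -1},{"dx": 0,"dy": 0,"dz": -2,"wx": 0,"wy": 0,"wz": 0,"gripper": -1}]}}

```text
time_s: 7.2
ee_pos: [0.4673, 0.0584, 0.2438]
tool_rot: [[-0.925, 0.379, 0.002], [0.379, 0.925, -0.0], [-0.002, 0.0, -1.0]]
contact_force: [-0.9, -0.1, 6.4]
grip_width: 0.238
finger_force: 59.8
```

Request:
{"name": "step_arm", "arguments": {"series": [{"dx": 0,"dy": 0,"dz": -2,"wx": 0,"wy": 0,"wz": 0,"gripper": 0},{"dx": 0,"dy": 0,"dz": -2,"wx": 0,"wy": 0,"wz": 0,"gripper": 0.2},{"dx": 0,"dy": 0,"dz": -2,"wx": 0,"wy": 0,"wz": 0,"gripper": 0.2},{"dx": 0,"dy": 0,"dz": -2,"wx": 0,"wy": 0,"wz": 0,"gripper": 0.2},{"dx": 0,"dy": 0,"dz": 5,"wx": 0,"wy": 0,"wz": 0,"gripper": 0.2},{"dx": 0,"dy": 0,"dz": 30,"wx": 0,"wy": 0,"wz": 0,"gripper": 0.2},{"dx": 0,"dy": 0,"dz": 65,"wx": 0,"wy": 0,"wz": 0,"gripper": 0.2},{"dx": 0,"dy": 0,"dz": 100,"wx": 0,"wy": 0,"wz": 0,"gripper": 0.2},{"dx": 0,"dy": 30,"dz": 125,"wx": 0,"wy": 0,"wz": 0,"gripper": 0.2},{"dx": 20,"dy": 64,"dz": 130,"wx": 0,"wy": 0,"wz": -2,"gripper": 0.2},{"dx": 35,"dy": 100,"dz": 140,"wx": 0,"wy": 0,"wz": -4,"gripper": 0.2},{"dx": 48,"dy": 138,"dz": 150,"wx": 0,"wy": 0,"wz": -4.7,"gripper": 0.2},{"dx": 58,"dy": 176,"dz": 160,"wx": 0,"wy": 0,"wz": -4.7,"gripper": 0.2},{"dx": 65,"dy": 213,"dz": 160,"wx": 0,"wy": 0,"wz": -4.7,"gripper": 0.2},{"dx": 69,"dy": 241,"dz": 160,"wx": 0,"wy": 0,"wz": -4.7,"gripper": 0.2},{"dx": 69,"dy": 241,"dz": 160,"wx": 0,"wy": 0,"wz": -4.7,"gripper": 0.2},{"dx": 69,"dy": 241,"dz": 160,"wx": 0,"wy": 0,"wz": -4.7,"gripper": 0.2},{"dx": 69,"dy": 241,"dz": 160,"wx": 0,"wy": 0,"wz": -4.7,"gripper": 0.2}]}}

```text
time_s: 8.7
ee_pos: [0.5352, 0.2993, 0.4025]
tool_rot: [[-0.891, 0.453, -0.001], [0.453, 0.891, -0.001], [0.0, -0.001, -1.0]]
contact_force: [0.6, -0.4, 0.1]
grip_width: 0.6
finger_force: 0.0
```

```bash
python3 - <<'E'
from h import *
import pickle
st(); c=snap('wrist','w6.png'); pickle.dump(c,open('w6.pkl','wb'))
pickle.dump(snap('top','top6.png'),open('top6.pkl','wb'))
im=c['img']; hsv=cv2.cvtColor(im,cv2.COLOR_RGB2HSV)
for n,xy,z in(('tube',(490,322),.12),('buf',(419,356),.111),('salt',(352,389),.121)): print(n,proj(c,[xy[0]/1000,xy[1]/1000,z]))
def circ(m,u,v,r=45):
    f=np.zeros_like(m); cv2.circle(f,(int(u),int(v)),r,255,-1); m=m&f
    cs,_=cv2.findContours(m,cv2.RETR_EXTERNAL,cv2.CHAIN_APPROX_NONE)
    if not cs: return None
    k=max(cs,key=cv2.contourArea); (x,y),rr=cv2.minEnclosingCircle(k); return x,y,rr,cv2.contourArea(k)
for n,m,xy,z in(('tube',cv2.inRange(im,(150,150,130),(255,255,255)),(490,322),.12),('buf',cv2.inRange(hsv,(100,120,50),(125,255,255)),(419,356),.111)):
    q=circ(m,*proj(c,[xy[0]/1000,xy[1]/1000,z])); print(n,q, q and ray(c,q[0],q[1],z)*1000)
E
```

```text
8.7 [535.2 299.3 402.5] g 0.6 F [ 0.6 -0.4  0.1] 0.0 yaw 63.0 [22. 26. -1. 63. -0. 49.]
tube (np.float64(254.78024285986316), np.float64(139.89397563188243))
buf (np.float64(252.69058905770203), np.float64(47.497092086263905))
salt (np.float64(251.14066004608608), np.float64(-66.42851785250434))
tube (289.5, 141.0, 27.04173469543457, 153.5) [505.58921331 350.44790388 120.        ]
buf (250.6256866455078, 45.00273132324219, 23.005874633789062, 1308.5) [416.45446716 355.27888354 111.        ]
```

View pics/w6.png

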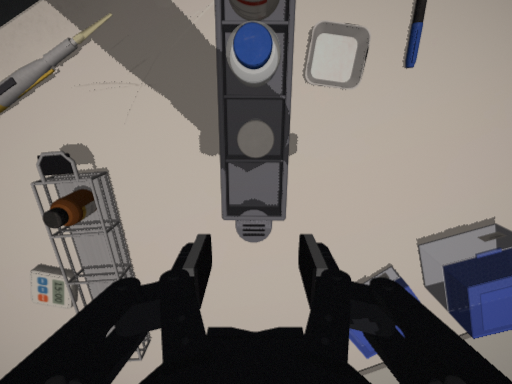

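Tube cap at (256,139), matching the predicted pixel; stain stands in rack place 1 (leaning only by perspective). Going to the tube.

Request:
{"name": "step_arm", "arguments": {"series": [{"dx": -25,"dy": 13,"dz": -15,"wx": 0,"wy": 0,"wz": 0,"gripper": 0.2},{"dx": -45.5,"dy": 23,"dz": -40,"wx": 0,"wy": 0,"wz": 0,"gripper": 0.2},{"dx": -45.5,"dy": 23,"dz": -75,"wx": 0,"wy": 0,"wz": 0,"gripper": 0.2},{"dx": -45.5,"dy": 23,"dz": -105,"wx": 0,"wy": 0,"wz": 0,"gripper": 0.2},{"dx": -45.5,"dy": 23,"dz": -125,"wx": 0,"wy": 0,"wz": 0,"gripper": 0.2},{"dx": -45.5,"dy": 23,"dz": -134,"wx": 0,"wy": 0,"wz": 0,"gripper": 0.2},{"dx": -45.5,"dy": 23,"dz": -134,"wx": 0,"wy": 0,"wz": 0,"gripper": 0.2},{"dx": -45.5,"dy": 23,"dz": -134,"wx": 0,"wy": 0,"wz": 0,"gripper": 0.2},{"dx": -45.5,"dy": 23,"dz": -134,"wx": 0,"wy": 0,"wz": 0,"gripper": -1},{"dx": -45.5,"dy": 23,"dz": -134,"wx": 0,"wy": 0,"wz": 0,"gripper": -1},{"dx": -45.5,"dy": 23,"dz": -134,"wx": 0,"wy": 0,"wz": 0,"gripper": -1},{"dx": -45.5,"dy": 23,"dz": -134,"wx": 0,"wy": 0,"wz": 0,"gripper": -1},{"dx": -45.5,"dy": 23,"dz": -134,"wx": 0,"wy": 0,"wz": 0,"gripper": -1},{"dx": -45.5,"dy": 23,"dz": -134,"wx": 0,"wy": 0,"wz": 0,"gripper": -1},{"dx": -45.5,"dy": 23,"dz": -134,"wx": 0,"wy": 0,"wz": 0,"gripper": -1}]}}

```text
time_s: 10.05
ee_pos: [0.4909, 0.3228, 0.2708]
tool_rot: [[-0.891, 0.454, 0.004], [0.454, 0.891, 0.001], [-0.003, 0.003, -1.0]]
contact_force: [-0.9, -1.3, 7.2]
grip_width: 0.382
finger_force: 59.9
```

```bash
python3 -c "
from h import *
st()"
```

```text
10.05 [490.9 322.8 270.8] g 0.382 F [-0.9 -1.3  7.2] 59.9 yaw 63.0 [ 26.  29. -16.  45.  -0.  53.]
```

Request:
{"name": "step_arm", "arguments": {"series": [{"dx": 0,"dy": 0,"dz": 10,"wx": 0,"wy": 0,"wz": 0,"gripper": -1},{"dx": 0,"dy": 0,"dz": 40,"wx": 0,"wy": 0,"wz": 0,"gripper": -1},{"dx": 0,"dy": 0,"dz": 75,"wx": 0,"wy": 0,"wz": 0,"gripper": -1},{"dx": 3,"dy": -20,"dz": 95,"wx": 0,"wy": 0,"wz": 1,"gripper": -1},{"dx": 9,"dy": -55,"dz": 100,"wx": 0,"wy": 0,"wz": 2,"gripper": -1},{"dx": 15,"dy": -95,"dz": 100,"wx": 0,"wy": 0,"wz": 3,"gripper": -1},{"dx": 21,"dy": -134,"dz": 100,"wx": 0,"wy": 0,"wz": 4,"gripper": -1},{"dx": 27,"dy": -174,"dz": 100,"wx": 0,"wy": 0,"wz": 4.6,"gripper": -1},{"dx": 33,"dy": -213,"dz": 100,"wx": 0,"wy": 0,"wz": 4.6,"gripper": -1},{"dx": 40,"dy": -250,"dz": 100,"wx": 0,"wy": 0,"wz": 4.6,"gripper": -1},{"dx": 44,"dy": -278,"dz": 100,"wx": 0,"wy": 0,"wz": 4.6,"gripper": -1},{"dx": 46,"dy": -292.5,"dz": 100,"wx": 0,"wy": 0,"wz": 4.6,"gripper": -1},{"dx": 46,"dy": -292.5,"dz": 100,"wx": 0,"wy": 0,"wz": 4.6,"gripper": -1},{"dx": 46,"dy": -292.5,"dz": 100,"wx": 0,"wy": 0,"wz": 4.6,"gripper": -1}]}}

```text
time_s: 11.22
ee_pos: [0.5361, 0.0295, 0.3694]
tool_rot: [[-0.924, 0.382, 0.001], [0.382, 0.924, 0.001], [-0.0, 0.001, -1.0]]
contact_force: [-0.1, 0.0, -1.7]
grip_width: 0.384
finger_force: 59.6
```

```bash
python3 -c "
from h import *
snap('scene','s7.png'); c=snap('wrist','w7.png'); import pickle; pickle.dump(c,open('w7.pkl','wb')); st()
a,b=cv2.imread('pics/w7.png'),cv2.imread('pics/s7.png'); cv2.imwrite('pics/v7.png',np.hstack([a[100:384,100:420],cv2.resize(b[40:240,130:400],None,fx=1.42,fy=1.42)]))"
```

```text
11.3167 [535.9  30.9 369.1] g 0.381 F [ 0.  -0.4 -1.2] 59.6 yaw 67.7 [ -5.  19. -16.  55.   0.  18.]
```

View pics/v7.png

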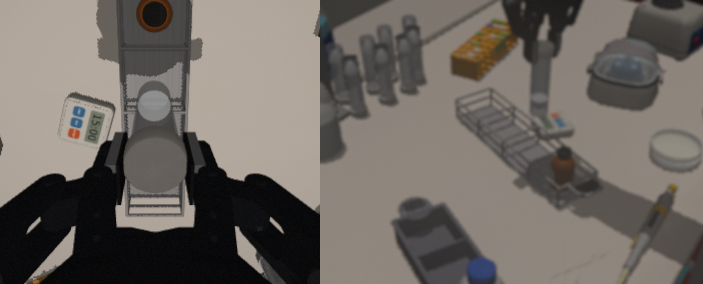

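Stain stands upright in place 1; the tube is held upright above place 2. Lowering.

Request:
{"name": "step_arm", "arguments": {"series": [{"dx": 1,"dy": -0.5,"dz": -15,"wx": 0,"wy": 0,"wz": 0,"gripper": -1},{"dx": 1,"dy": -0.5,"dz": -45,"wx": 0,"wy": 0,"wz": 0,"gripper": -1},{"dx": 1,"dy": -0.5,"dz": -70,"wx": 0,"wy": 0,"wz": 0,"gripper": -1},{"dx": 1,"dy": -0.5,"dz": -88,"wx": 0,"wy": 0,"wz": 0,"gripper": -1},{"dx": 1,"dy": -0.5,"dz": -94,"wx": 0,"wy": 0,"wz": 0,"gripper": -1},{"dx": 1,"dy": -0.5,"dz": -97,"wx": 0,"wy": 0,"wz": 0,"gripper": -1},{"dx": 1,"dy": -0.5,"dz": -98,"wx": 0,"wy": 0,"wz": 0,"gripper": -1},{"dx": 1,"dy": -0.5,"dz": -98.5,"wx": 0,"wy": 0,"wz": 0,"gripper": -1},{"dx": 1,"dy": -0.5,"dz": -99,"wx": 0,"wy": 0,"wz": 0,"gripper": -1},{"dx": 1,"dy": -0.5,"dz": -99,"wx": 0,"wy": 0,"wz": 0,"gripper": -1}]}}

```text
time_s: 12.15
ee_pos: [0.5377, 0.0298, 0.2708]
tool_rot: [[-0.925, 0.38, 0.002], [0.38, 0.925, 0.0], [-0.002, 0.001, -1.0]]
contact_force: [0.2, 0.4, 1.3]
grip_width: 0.385
finger_force: 59.8
```

Request:
{"name": "step_arm", "arguments": {"series": [{"dx": 0,"dy": 0,"dz": -0.5,"wx": 0,"wy": 0,"wz": 0,"gripper": -1},{"dx": 0,"dy": 0,"dz": -1,"wx": 0,"wy": 0,"wz": 0,"gripper": -1},{"dx": 0,"dy": 0,"dz": -1,"wx": 0,"wy": 0,"wz": 0,"gripper": -1},{"dx": 0,"dy": 0,"dz": -1,"wx": 0,"wy": 0,"wz": 0,"gripper": -1}]}}

```text
time_s: 12.48
ee_pos: [0.5379, 0.0295, 0.2708]
tool_rot: [[-0.925, 0.381, 0.003], [0.381, 0.925, 0.0], [-0.003, 0.001, -1.0]]
contact_force: [-1.3, -0.1, 9.5]
grip_width: 0.379
finger_force: 60.8
```

Request:
{"name": "step_arm", "arguments": {"series": [{"dx": 0,"dy": 0,"dz": -1,"wx": 0,"wy": 0,"wz": 0,"gripper": 0},{"dx": 0,"dy": 0,"dz": -1,"wx": 0,"wy": 0,"wz": 0,"gripper": 0.3},{"dx": 0,"dy": 0,"dz": -1,"wx": 0,"wy": 0,"wz": 0,"gripper": 0.3},{"dx": 0,"dy": 0,"dz": -1,"wx": 0,"wy": 0,"wz": 0,"gripper": 0.3},{"dx": 0,"dy": 0,"dz": 10,"wx": 0,"wy": 0,"wz": 0,"gripper": 0.3},{"dx": 0,"dy": 0,"dz": 40,"wx": 0,"wy": 0,"wz": 0,"gripper": 0.3},{"dx": 0,"dy": 0,"dz": 80,"wx": 0,"wy": 0,"wz": 0,"gripper": 0.3},{"dx": -5,"dy": 20,"dz": 110,"wx": 0,"wy": 0,"wz": 0,"gripper": 0.3},{"dx": -13,"dy": 55,"dz": 125,"wx": 0,"wy": 0,"wz": -2,"gripper": 0.3},{"dx": -23,"dy": 94,"dz": 131,"wx": 0,"wy": 0,"wz": -4,"gripper": 0.3},{"dx": -33,"dy": 134,"dz": 131,"wx": 0,"wy": 0,"wz": -4.7,"gripper": 0.3},{"dx": -43,"dy": 174,"dz": 131,"wx": 0,"wy": 0,"wz": -4.7,"gripper": 0.3},{"dx": -53,"dy": 214,"dz": 131,"wx": 0,"wy": 0,"wz": -4.7,"gripper": 0.3},{"dx": -63,"dy": 253,"dz": 131,"wx": 0,"wy": 0,"wz": -4.7,"gripper": 0.3},{"dx": -70,"dy": 284,"dz": 131,"wx": 0,"wy": 0,"wz": -4.7,"gripper": 0.3},{"dx": -74,"dy": 302,"dz": 131,"wx": 0,"wy": 0,"wz": -4.7,"gripper": 0.3},{"dx": -74,"dy": 302,"dz": 131,"wx": 0,"wy": 0,"wz": -4.7,"gripper": 0.3},{"dx": -74,"dy": 302,"dz": 131,"wx": 0,"wy": 0,"wz": -4.7,"gripper": 0.3}]}}

```text
time_s: 13.98
ee_pos: [0.4626, 0.3324, 0.3992]
tool_rot: [[-0.891, 0.453, -0.001], [0.453, 0.891, -0.001], [0.0, -0.001, -1.0]]
contact_force: [-0.4, -1.0, 0.3]
grip_width: 0.647
finger_force: 0.0
```

```bash
cat >> h.py <<'E'
def capfind(c,lo,hi,xy,z,r=45):
    hsv=cv2.cvtColor(c['img'],cv2.COLOR_RGB2HSV); m=cv2.inRange(hsv,lo,hi)
    u,v=proj(c,[xy[0]/1000,xy[1]/1000,z]); f=np.zeros_like(m); cv2.circle(f,(int(u),int(v)),r,255,-1)
    cs,_=cv2.findContours(m&f,cv2.RETR_EXTERNAL,cv2.CHAIN_APPROX_NONE)
    if not cs: return print('none',u,v)
    k=max(cs,key=cv2.contourArea); e=cv2.minEnclosingCircle(k); b=cv2.boundingRect(k)
    print(e,cv2.contourArea(k),b,(ray(c,*e[0],z)*1000).round(1))
E
python3 - <<'E'
from h import *
st(); c=snap('wrist','w8.png')
capfind(c,(100,120,40),(125,255,255),(418,356),.111)
capfind(c,(170,120,40),(180,255,255),(352,390),.121); capfind(c,(0,150,40),(6,255,255),(352,390),.121)
t=snap('top','t8.png')
E
```

```text
13.9833 [462.6 332.4 399.2] g 0.647 F [-0.4 -1.   0.3] 0.0 yaw 63.1 [28. 21. -8. 61. -0. 55.]
((255.80702209472656, 136.42105102539062), 18.072189331054688) 930.5 (239, 119, 35, 36) [415.6 357.2 111. ]
((254.5, 73.5), 0.7072067856788635) 0.5 (254, 73, 2, 2) [367.1 380.5 121. ]
((255.5, 48.0), 26.234619140625) 1772.0 (235, 22, 44, 53) [350.1 390.  121. ]
```

Request:
{"name": "step_arm", "arguments": {"series": [{"dx": -25,"dy": 13,"dz": -15,"wx": 0,"wy": 0,"wz": 0,"gripper": 0.3},{"dx": -46,"dy": 24.5,"dz": -40,"wx": 0,"wy": 0,"wz": 0,"gripper": 0.3},{"dx": -46,"dy": 24.5,"dz": -75,"wx": 0,"wy": 0,"wz": 0,"gripper": 0.3},{"dx": -46,"dy": 24.5,"dz": -102,"wx": 0,"wy": 0,"wz": 0,"gripper": 0.3},{"dx": -46,"dy": 24.5,"dz": -118,"wx": 0,"wy": 0,"wz": 0,"gripper": 0.3},{"dx": -46,"dy": 24.5,"dz": -125,"wx": 0,"wy": 0,"wz": 0,"gripper": 0.3},{"dx": -46,"dy": 24.5,"dz": -125,"wx": 0,"wy": 0,"wz": 0,"gripper": 0.3},{"dx": -46,"dy": 24.5,"dz": -125,"wx": 0,"wy": 0,"wz": 0,"gripper": 0.3},{"dx": -46,"dy": 24.5,"dz": -125,"wx": 0,"wy": 0,"wz": 0,"gripper": -1},{"dx": -46,"dy": 24.5,"dz": -125,"wx": 0,"wy": 0,"wz": 0,"gripper": -1},{"dx": -46,"dy": 24.5,"dz": -125,"wx": 0,"wy": 0,"wz": 0,"gripper": -1},{"dx": -46,"dy": 24.5,"dz": -125,"wx": 0,"wy": 0,"wz": 0,"gripper": -1},{"dx": -46,"dy": 24.5,"dz": -125,"wx": 0,"wy": 0,"wz": 0,"gripper": -1},{"dx": -46,"dy": 24.5,"dz": -125,"wx": 0,"wy": 0,"wz": 0,"gripper": -1},{"dx": -46,"dy": 24.5,"dz": -125,"wx": 0,"wy": 0,"wz": 0,"gripper": -1}]}}

```text
time_s: 15.33
ee_pos: [0.4178, 0.3563, 0.2767]
tool_rot: [[-0.89, 0.455, 0.003], [0.455, 0.89, 0.001], [-0.002, 0.003, -1.0]]
contact_force: [-1.0, -0.6, 5.6]
grip_width: 0.381
finger_force: 59.1
```

Request:
{"name": "step_arm", "arguments": {"series": [{"dx": -1,"dy": 0.5,"dz": 0,"wx": 0,"wy": 0,"wz": 0,"gripper": 0.1},{"dx": -1,"dy": 0.5,"dz": 0,"wx": 0,"wy": 0,"wz": 0,"gripper": 0.1},{"dx": -1,"dy": 0.5,"dz": -2.5,"wx": 0,"wy": 0,"wz": 0,"gripper": 0.1},{"dx": -1,"dy": 0.5,"dz": -2.5,"wx": 0,"wy": 0,"wz": 0,"gripper": 0.1},{"dx": -1,"dy": 0.5,"dz": -2.5,"wx": 0,"wy": 0,"wz": 0,"gripper": -1},{"dx": -1,"dy": 0.5,"dz": -2.5,"wx": 0,"wy": 0,"wz": 0,"gripper": -1},{"dx": -1,"dy": 0.5,"dz": -2.5,"wx": 0,"wy": 0,"wz": 0,"gripper": -1},{"dx": -1,"dy": 0.5,"dz": -2.5,"wx": 0,"wy": 0,"wz": 0,"gripper": -1},{"dx": -1,"dy": 0.5,"dz": -2.5,"wx": 0,"wy": 0,"wz": 0,"gripper": -1}]}}

```text
time_s: 16.08
ee_pos: [0.4162, 0.3567, 0.2724]
tool_rot: [[-0.89, 0.455, 0.0], [0.455, 0.89, 0.0], [-0.0, 0.0, -1.0]]
contact_force: [-1.4, -0.3, 2.8]
grip_width: 0.388
finger_force: 59.5
```

Request:
{"name": "step_arm", "arguments": {"series": [{"dx": 0,"dy": 0,"dz": 10,"wx": 0,"wy": 0,"wz": 0,"gripper": -1},{"dx": 0,"dy": 0,"dz": 40,"wx": 0,"wy": 0,"wz": 0,"gripper": -1},{"dx": 0,"dy": 0,"dz": 78,"wx": 0,"wy": 0,"wz": 0,"gripper": -1},{"dx": 5,"dy": -7,"dz": 110,"wx": 0,"wy": 0,"wz": 0,"gripper": -1},{"dx": 22,"dy": -31,"dz": 120,"wx": 0,"wy": 0,"wz": 1,"gripper": -1},{"dx": 44,"dy": -63,"dz": 120,"wx": 0,"wy": 0,"wz": 2,"gripper": -1},{"dx": 67,"dy": -95,"dz": 120,"wx": 0,"wy": 0,"wz": 3,"gripper": -1},{"dx": 90,"dy": -128,"dz": 120,"wx": 0,"wy": 0,"wz": 4,"gripper": -1},{"dx": 113,"dy": -160,"dz": 120,"wx": 0,"wy": 0,"wz": 4.7,"gripper": -1},{"dx": 136,"dy": -193,"dz": 120,"wx": 0,"wy": 0,"wz": 4.7,"gripper": -1},{"dx": 157,"dy": -223,"dz": 120,"wx": 0,"wy": 0,"wz": 4.7,"gripper": -1},{"dx": 173,"dy": -255,"dz": 120,"wx": 0,"wy": 0,"wz": 4.7,"gripper": -1},{"dx": 183,"dy": -291,"dz": 120,"wx": 0,"wy": 0,"wz": 4.7,"gripper": -1},{"dx": 188,"dy": -325,"dz": 120,"wx": 0,"wy": 0,"wz": 4.7,"gripper": -1},{"dx": 190,"dy": -346,"dz": 120,"wx": 0,"wy": 0,"wz": 4.7,"gripper": -1},{"dx": 191,"dy": -355.5,"dz": 120,"wx": 0,"wy": 0,"wz": 4.7,"gripper": -1},{"dx": 191,"dy": -355.5,"dz": 120,"wx": 0,"wy": 0,"wz": 4.7,"gripper": -1},{"dx": 191,"dy": -355.5,"dz": 120,"wx": 0,"wy": 0,"wz": 4.7,"gripper": -1}]}}

```text
time_s: 17.58
ee_pos: [0.6068, 0.0014, 0.3921]
tool_rot: [[-0.925, 0.381, -0.001], [0.381, 0.925, 0.001], [0.001, 0.001, -1.0]]
contact_force: [-0.1, -0.3, -2.0]
grip_width: 0.386
finger_force: 60.1
```

```bash
python3 - <<'E'
from h import *
import pickle
st(); c=snap('wrist','w9.png'); pickle.dump(c,open('w9.pkl','wb')); t=snap('top','t9.png')
# tilt check: does the held bottle's cap and rack agree? cap pixel expected
st(); s=status.state(); p=np.array(s['ee_pos'])*1000
capfind(c,(100,120,30),(125,255,255),p[:2],p[2]/1000-.161)
E
```

```text
17.5833 [606.8   1.4 392.1] g 0.386 F [-0.1 -0.3 -2. ] 60.1 yaw 67.6 [-7. 25. -3. 62.  0. 16.]
17.6833 [606.7   2.5 392.2] g 0.391 F [-0.2  0.1 -1.4] 60.1 yaw 67.7 [-7. 25. -3. 62.  0. 16.]
((254.5, 249.1458282470703), 32.61305236816406) 3023.0 (226, 217, 59, 65) [601.6   3.6 231.2]
```

Request:
{"name": "step_arm", "arguments": {"series": [{"dx": 2,"dy": -1.5,"dz": -15,"wx": 0,"wy": 0,"wz": 0,"gripper": -1},{"dx": 2,"dy": -1.5,"dz": -45,"wx": 0,"wy": 0,"wz": 0,"gripper": -1},{"dx": 2,"dy": -1.5,"dz": -75,"wx": 0,"wy": 0,"wz": 0,"gripper": -1},{"dx": 2,"dy": -1.5,"dz": -98,"wx": 0,"wy": 0,"wz": 0,"gripper": -1},{"dx": 2,"dy": -1.5,"dz": -110,"wx": 0,"wy": 0,"wz": 0,"gripper": -1},{"dx": 2,"dy": -1.5,"dz": -116,"wx": 0,"wy": 0,"wz": 0,"gripper": -1},{"dx": 2,"dy": -1.5,"dz": -118,"wx": 0,"wy": 0,"wz": 0,"gripper": -1},{"dx": 2,"dy": -1.5,"dz": -119,"wx": 0,"wy": 0,"wz": 0,"gripper": -1},{"dx": 2,"dy": -1.5,"dz": -119.5,"wx": 0,"wy": 0,"wz": 0,"gripper": -1},{"dx": 2,"dy": -1.5,"dz": -120,"wx": 0,"wy": 0,"wz": 0,"gripper": -1},{"dx": 2,"dy": -1.5,"dz": -120,"wx": 0,"wy": 0,"wz": 0,"gripper": -1}]}}

```text
time_s: 18.6
ee_pos: [0.6095, -0.0004, 0.2732]
tool_rot: [[-0.925, 0.381, 0.002], [0.381, 0.925, -0.0], [-0.002, 0.0, -1.0]]
contact_force: [-0.1, -0.2, -1.5]
grip_width: 0.388
finger_force: 60.1
```

Request:
{"name": "step_arm", "arguments": {"series": [{"dx": -0.5,"dy": 0,"dz": -0.5,"wx": 0,"wy": 0,"wz": 0,"gripper": -1},{"dx": -0.5,"dy": 0,"dz": -1,"wx": 0,"wy": 0,"wz": 0,"gripper": -1},{"dx": -0.5,"dy": 0,"dz": -1.5,"wx": 0,"wy": 0,"wz": 0,"gripper": -1},{"dx": -0.5,"dy": 0,"dz": -1.5,"wx": 0,"wy": 0,"wz": 0,"gripper": -1},{"dx": -0.5,"dy": 0,"dz": -1.5,"wx": 0,"wy": 0,"wz": 0,"gripper": -1}]}}

```text
time_s: 19.02
ee_pos: [0.6093, -0.0006, 0.2724]
tool_rot: [[-0.925, 0.381, 0.003], [0.381, 0.925, -0.0], [-0.003, 0.001, -1.0]]
contact_force: [-1.3, 0.1, 4.9]
grip_width: 0.382
finger_force: 61.0
```

Request:
{"name": "step_arm", "arguments": {"series": [{"dx": -0.5,"dy": 0,"dz": -1.5,"wx": 0,"wy": 0,"wz": 0,"gripper": 0},{"dx": -0.5,"dy": 0,"dz": -1.5,"wx": 0,"wy": 0,"wz": 0,"gripper": 0.3},{"dx": -0.5,"dy": 0,"dz": -1.5,"wx": 0,"wy": 0,"wz": 0,"gripper": 0.3},{"dx": -0.5,"dy": 0,"dz": -1.5,"wx": 0,"wy": 0,"wz": 0,"gripper": 0.3},{"dx": 0,"dy": 0,"dz": 10,"wx": 0,"wy": 0,"wz": 0,"gripper": 0.3},{"dx": 0,"dy": 0,"dz": 45,"wx": 0,"wy": 0,"wz": 0,"gripper": 0.3},{"dx": 0,"dy": 0,"dz": 85,"wx": 0,"wy": 0,"wz": 0,"gripper": 0.3},{"dx": -12,"dy": 20,"dz": 110,"wx": 0,"wy": 0,"wz": 0,"gripper": 0.3},{"dx": -30,"dy": 51,"dz": 125,"wx": 0,"wy": 0,"wz": -2,"gripper": 0.3},{"dx": -50,"dy": 86,"dz": 129,"wx": 0,"wy": 0,"wz": -4,"gripper": 0.3},{"dx": -70,"dy": 121,"dz": 129,"wx": 0,"wy": 0,"wz": -4.7,"gripper": 0.3},{"dx": -90,"dy": 156,"dz": 129,"wx": 0,"wy": 0,"wz": -4.7,"gripper": 0.3},{"dx": -110,"dy": 191,"dz": 129,"wx": 0,"wy": 0,"wz": -4.7,"gripper": 0.3},{"dx": -130,"dy": 226,"dz": 129,"wx": 0,"wy": 0,"wz": -4.7,"gripper": 0.3},{"dx": -150,"dy": 260,"dz": 129,"wx": 0,"wy": 0,"wz": -4.7,"gripper": 0.3},{"dx": -170,"dy": 295,"dz": 129,"wx": 0,"wy": 0,"wz": -4.7,"gripper": 0.3},{"dx": -190,"dy": 328,"dz": 129,"wx": 0,"wy": 0,"wz": -4.7,"gripper": 0.3},{"dx": -206,"dy": 354,"dz": 129,"wx": 0,"wy": 0,"wz": -4.7,"gripper": 0.3},{"dx": -213,"dy": 366,"dz": 129,"wx": 0,"wy": 0,"wz": -4.7,"gripper": 0.3},{"dx": -213,"dy": 366,"dz": 129,"wx": 0,"wy": 0,"wz": -4.7,"gripper": 0.3}]}}

```text
time_s: 20.68
ee_pos: [0.3937, 0.3679, 0.3996]
tool_rot: [[-0.893, 0.451, -0.001], [0.451, 0.893, 0.001], [0.001, 0.0, -1.0]]
contact_force: [0.4, -0.0, 0.1]
grip_width: 0.651
finger_force: 0.0
```

```bash
python3 - <<'E'
from h import *
c=snap('wrist'); c=snap('wrist','w10.png'); st()
capfind(c,(0,150,40),(6,255,255),(351,390),.121)
t=snap('top','t10.png'); pk=t
capfind(t,(100,120,40),(125,255,255),(607,1),.111,25)
capfind(t,(0,150,40),(6,255,255),(351,390),.121,25)
E
```

```text
20.7833 [395.3 365.8 399.5] g 0.649 F [-0.6 -0.3  0.2] 0.0 yaw 63.0 [ 35.  18. -13.  59.  -0.  62.]
((255.99253845214844, 138.6641845703125), 20.881990432739258) 1266.0 (237, 118, 40, 42) [348.7 391.2 121. ]
((338.6428527832031, 134.64285278320312), 6.78016996383667) 125.0 (332, 128, 14, 14) [612.7   0.7 111. ]
((163.80459594726562, 255.09194946289062), 8.414689064025879) 159.5 (156, 248, 17, 16) [353.1 389.2 121. ]
```

Request:
{"name": "step_arm", "arguments": {"series": [{"dx": -25,"dy": 14,"dz": -15,"wx": 0,"wy": 0,"wz": 0,"gripper": 0.35},{"dx": -45.5,"dy": 25,"dz": -40,"wx": 0,"wy": 0,"wz": 0,"gripper": 0.35},{"dx": -45.5,"dy": 25,"dz": -72,"wx": 0,"wy": 0,"wz": 0,"gripper": 0.35},{"dx": -45.5,"dy": 25,"dz": -96,"wx": 0,"wy": 0,"wz": 0,"gripper": 0.35},{"dx": -45.5,"dy": 25,"dz": -110,"wx": 0,"wy": 0,"wz": 0,"gripper": 0.35},{"dx": -45.5,"dy": 25,"dz": -117,"wx": 0,"wy": 0,"wz": 0,"gripper": 0.35},{"dx": -45.5,"dy": 25,"dz": -117,"wx": 0,"wy": 0,"wz": 0,"gripper": 0.35},{"dx": -45.5,"dy": 25,"dz": -117,"wx": 0,"wy": 0,"wz": 0,"gripper": 0.35},{"dx": -45.5,"dy": 25,"dz": -117,"wx": 0,"wy": 0,"wz": 0,"gripper": 0.35}]}}

```text
time_s: 21.58
ee_pos: [0.351, 0.3906, 0.2838]
tool_rot: [[-0.89, 0.456, 0.002], [0.456, 0.89, 0.001], [-0.001, 0.002, -1.0]]
contact_force: [0.3, -0.0, -0.1]
grip_width: 0.676
finger_force: 0.0
```

Request:
{"name": "step_arm", "arguments": {"series": [{"dx": -1,"dy": 0,"dz": -0.5,"wx": 0,"wy": 0,"wz": 0,"gripper": 0.1},{"dx": -1,"dy": 0,"dz": -0.5,"wx": 0,"wy": 0,"wz": 0,"gripper": -1},{"dx": -1,"dy": 0,"dz": -0.5,"wx": 0,"wy": 0,"wz": 0,"gripper": -1},{"dx": -1,"dy": 0,"dz": -0.5,"wx": 0,"wy": 0,"wz": 0,"gripper": -1},{"dx": -1,"dy": 0,"dz": -0.5,"wx": 0,"wy": 0,"wz": 0,"gripper": -1},{"dx": -1,"dy": 0,"dz": -0.5,"wx": 0,"wy": 0,"wz": 0,"gripper": -1},{"dx": -1,"dy": 0,"dz": -0.5,"wx": 0,"wy": 0,"wz": 0,"gripper": -1},{"dx": -1,"dy": 0,"dz": -0.5,"wx": 0,"wy": 0,"wz": 0,"gripper": -1}]}}

```text
time_s: 22.25
ee_pos: [0.3494, 0.3909, 0.2837]
tool_rot: [[-0.89, 0.455, 0.002], [0.455, 0.89, 0.001], [-0.001, 0.002, -1.0]]
contact_force: [-0.6, -1.4, 6.2]
grip_width: 0.431
finger_force: 59.3
```

Request:
{"name": "step_arm", "arguments": {"series": [{"dx": 0,"dy": 0,"dz": 8,"wx": 0,"wy": 0,"wz": 0,"gripper": -1},{"dx": 0,"dy": 0,"dz": 35,"wx": 0,"wy": 0,"wz": 0,"gripper": -1},{"dx": 0,"dy": 0,"dz": 70,"wx": 0,"wy": 0,"wz": 0,"gripper": -1},{"dx": 0,"dy": 0,"dz": 105,"wx": 0,"wy": 0,"wz": 0,"gripper": -1},{"dx": 12,"dy": -12,"dz": 122,"wx": 0,"wy": 0,"wz": 0,"gripper": -1},{"dx": 33,"dy": -33,"dz": 125,"wx": 0,"wy": 0,"wz": 1,"gripper": -1},{"dx": 58,"dy": -58,"dz": 125,"wx": 0,"wy": 0,"wz": 2,"gripper": -1},{"dx": 84,"dy": -84,"dz": 125,"wx": 0,"wy": 0,"wz": 3,"gripper": -1},{"dx": 110,"dy": -110,"dz": 125,"wx": 0,"wy": 0,"wz": 4,"gripper": -1},{"dx": 136,"dy": -136,"dz": 125,"wx": 0,"wy": 0,"wz": 4.7,"gripper": -1},{"dx": 162,"dy": -162,"dz": 125,"wx": 0,"wy": 0,"wz": 4.7,"gripper": -1},{"dx": 188,"dy": -188,"dz": 125,"wx": 0,"wy": 0,"wz": 4.7,"gripper": -1},{"dx": 214,"dy": -214,"dz": 125,"wx": 0,"wy": 0,"wz": 4.7,"gripper": -1},{"dx": 240,"dy": -240,"dz": 125,"wx": 0,"wy": 0,"wz": 4.7,"gripper": -1},{"dx": 264,"dy": -264,"dz": 125,"wx": 0,"wy": 0,"wz": 4.7,"gripper": -1},{"dx": 284,"dy": -285,"dz": 125,"wx": 0,"wy": 0,"wz": 4.7,"gripper": -1},{"dx": 300,"dy": -301,"dz": 125,"wx": 0,"wy": 0,"wz": 4.7,"gripper": -1},{"dx": 310,"dy": -311,"dz": 125,"wx": 0,"wy": 0,"wz": 4.7,"gripper": -1},{"dx": 310,"dy": -311,"dz": 125,"wx": 0,"wy": 0,"wz": 4.7,"gripper": -1}]}}

```text
time_s: 23.83
ee_pos: [0.6607, 0.0768, 0.4066]
tool_rot: [[-0.923, 0.384, 0.0], [0.384, 0.923, -0.001], [-0.001, -0.001, -1.0]]
contact_force: [-0.1, -0.4, -3.3]
grip_width: 0.429
finger_force: 61.2
```

Request:
{"name": "step_arm", "arguments": {"series": [{"dx": 3,"dy": -15,"dz": 0,"wx": 0,"wy": 0,"wz": 0,"gripper": -1},{"dx": 7,"dy": -42,"dz": 0,"wx": 0,"wy": 0,"wz": 0,"gripper": -1},{"dx": 12,"dy": -72,"dz": 0,"wx": 0,"wy": 0,"wz": 0,"gripper": -1},{"dx": 16,"dy": -95,"dz": 0,"wx": 0,"wy": 0,"wz": 0,"gripper": -1},{"dx": 18,"dy": -107.5,"dz": 0,"wx": 0,"wy": 0,"wz": 0,"gripper": -1},{"dx": 18,"dy": -107.5,"dz": 0,"wx": 0,"wy": 0,"wz": 0,"gripper": -1},{"dx": 18,"dy": -107.5,"dz": 0,"wx": 0,"wy": 0,"wz": 0,"gripper": -1},{"dx": 18,"dy": -107.5,"dz": 0,"wx": 0,"wy": 0,"wz": 0,"gripper": -1}]}}

```text
time_s: 24.5
ee_pos: [0.6766, -0.0268, 0.4072]
tool_rot: [[-0.925, 0.38, -0.001], [0.38, 0.925, 0.001], [0.001, 0.001, -1.0]]
contact_force: [0.1, -0.1, -2.9]
grip_width: 0.432
finger_force: 61.2
```

```bash
python3 - <<'E'
from h import *
st(); c=snap('wrist','w11.png'); st()
p=np.array(status.state()['ee_pos'])*1000
capfind(c,(0,150,30),(6,255,255),p[:2],p[2]/1000-.163)
capfind(c,(100,120,30),(125,255,255),(608,0),.111)
# held bottle body symmetric? row profile below cap; rack lateral centre at far end vs proj
for y in(-154,-76,0):
    for x in(-40,40):
        a=np.radians(67.61); q=np.array([572.2,15.6])+[np.cos(a)*x-np.sin(a)*y,np.sin(a)*x+np.cos(a)*y]
        print(y,x,np.round(proj(c,[q[0]/1000,q[1]/1000,.043]),1))
E
```

```text
24.5 [676.6 -26.8 407.2] g 0.432 F [ 0.1 -0.1 -2.9] 61.2 yaw 67.7 [-9. 33. 11. 69.  0. 14.]
24.55 [676.7 -26.5 407.3] g 0.423 F [-0.1 -0.1 -4.5] 61.2 yaw 67.7 [-8. 33. 11. 69.  0. 14.]
((255.35382080078125, 246.6404571533203), 35.72489547729492) 3554.5 (222, 212, 66, 70) [671.3 -24.1 244.3]
((254.5, 115.61428833007812), 17.9587459564209) 913.0 (238, 98, 34, 36) [6.10e+02 6.00e-01 1.11e+02]
-154 -40 [223.8 202.6]
-154 40 [284.  202.7]
-76 -40 [221.7 143.5]
-76 40 [286.2 143.6]
0 -40 [219.4  77. ]
0 40 [288.8  77.1]
```

Request:
{"name": "step_arm", "arguments": {"series": [{"dx": 0,"dy": -1,"dz": -15,"wx": 0,"wy": 0,"wz": 0,"gripper": -1},{"dx": 0,"dy": -1,"dz": -42,"wx": 0,"wy": 0,"wz": 0,"gripper": -1},{"dx": 0,"dy": -1,"dz": -62,"wx": 0,"wy": 0,"wz": 0,"gripper": -1},{"dx": 0,"dy": -1,"dz": -70,"wx": 0,"wy": 0,"wz": 0,"gripper": -1},{"dx": 0,"dy": -1,"dz": -75,"wx": 0,"wy": 0,"wz": 0,"gripper": -1},{"dx": 0,"dy": -1,"dz": -75,"wx": 0,"wy": 0,"wz": 0,"gripper": -1},{"dx": 0,"dy": -1,"dz": -75,"wx": 0,"wy": 0,"wz": 0,"gripper": -1}]}}

```text
time_s: 25.13
ee_pos: [0.6774, -0.0284, 0.3333]
tool_rot: [[-0.925, 0.38, 0.001], [0.38, 0.925, -0.0], [-0.001, 0.0, -1.0]]
contact_force: [0.6, 0.1, -3.2]
grip_width: 0.43
finger_force: 61.2
```

Request:
{"name": "step_arm", "arguments": {"series": [{"dx": 0,"dy": 0.5,"dz": -12,"wx": 0,"wy": 0,"wz": 0,"gripper": -1},{"dx": 0,"dy": 0.5,"dz": -28,"wx": 0,"wy": 0,"wz": 0,"gripper": -1},{"dx": 0,"dy": 0.5,"dz": -40,"wx": 0,"wy": 0,"wz": 0,"gripper": -1},{"dx": 0,"dy": 0.5,"dz": -46,"wx": 0,"wy": 0,"wz": 0,"gripper": -1},{"dx": 0,"dy": 0.5,"dz": -48,"wx": 0,"wy": 0,"wz": 0,"gripper": -1},{"dx": 0,"dy": 0.5,"dz": -49,"wx": 0,"wy": 0,"wz": 0,"gripper": -1},{"dx": 0,"dy": 0.5,"dz": -50,"wx": 0,"wy": 0,"wz": 0,"gripper": -1},{"dx": 0,"dy": 0.5,"dz": -50,"wx": 0,"wy": 0,"wz": 0,"gripper": -1},{"dx": 0,"dy": 0.5,"dz": -50,"wx": 0,"wy": 0,"wz": 0,"gripper": -1}]}}

```text
time_s: 25.88
ee_pos: [0.6774, -0.0287, 0.2841]
tool_rot: [[-0.925, 0.381, 0.002], [0.381, 0.925, -0.001], [-0.002, -0.0, -1.0]]
contact_force: [-2.2, -0.5, 6.3]
grip_width: 0.429
finger_force: 62.1
```

On the floor with 6 N; releasing and backing off straight up.

Request:
{"name": "step_arm", "arguments": {"series": [{"dx": 0,"dy": 0.5,"dz": 0,"wx": 0,"wy": 0,"wz": 0,"gripper": 0},{"dx": 0,"dy": 0.5,"dz": 0,"wx": 0,"wy": 0,"wz": 0,"gripper": 0.35},{"dx": 0,"dy": 0.5,"dz": 0,"wx": 0,"wy": 0,"wz": 0,"gripper": 0.35},{"dx": 0,"dy": 0.5,"dz": 0,"wx": 0,"wy": 0,"wz": 0,"gripper": 0.35},{"dx": 0,"dy": 0.5,"dz": 8,"wx": 0,"wy": 0,"wz": 0,"gripper": 0.35},{"dx": 0,"dy": 0.5,"dz": 35,"wx": 0,"wy": 0,"wz": 0,"gripper": 0.35},{"dx": 0,"dy": 0.5,"dz": 75,"wx": 0,"wy": 0,"wz": 0,"gripper": 0.35},{"dx": 0,"dy": 0.5,"dz": 110,"wx": 0,"wy": 0,"wz": 0,"gripper": 0.35},{"dx": 0,"dy": 20,"dz": 120,"wx": 0,"wy": 0,"wz": 0,"gripper": 0.35},{"dx": 0,"dy": 60,"dz": 120,"wx": 0,"wy": 0,"wz": 0,"gripper": 0.35},{"dx": -10,"dy": 100,"dz": 120,"wx": 0,"wy": 0,"wz": 0,"gripper": 0.35},{"dx": -30,"dy": 138,"dz": 120,"wx": 0,"wy": 0,"wz": 0,"gripper": 0.35},{"dx": -50,"dy": 174,"dz": 120,"wx": 0,"wy": 0,"wz": 0,"gripper": 0.35},{"dx": -65,"dy": 205,"dz": 120,"wx": 0,"wy": 0,"wz": 0,"gripper": 0.35},{"dx": -70,"dy": 220,"dz": 120,"wx": 0,"wy": 0,"wz": 0,"gripper": 0.35},{"dx": -70,"dy": 220,"dz": 120,"wx": 0,"wy": 0,"wz": 0,"gripper": 0.35},{"dx": -70,"dy": 220,"dz": 120,"wx": 0,"wy": 0,"wz": 0,"gripper": 0.35}]}}

```text
time_s: 27.3
ee_pos: [0.6071, 0.1922, 0.4028]
tool_rot: [[-0.925, 0.379, 0.001], [0.379, 0.925, -0.001], [-0.001, -0.0, -1.0]]
contact_force: [0.5, -0.4, -0.5]
grip_width: 0.675
finger_force: 0.0
```

```bash
python3 - <<'E'
from h import *
st(); snap('scene','s12.png'); snap('top','t12.png'); snap('wrist','w12.png')
a=cv2.imread('pics/t12.png'); b=cv2.imread('pics/s12.png'); w=cv2.imread('pics/w12.png')
h=560
r=lambda i,f:cv2.resize(i,None,fx=f,fy=f,interpolation=cv2.INTER_CUBIC)
x=np.zeros((600,800,3),np.uint8)
for im,(px,py) in((r(a[85:245,130:400],1.45),(0,0)),(r(b[70:300,170:350],1.8)[:420],(395,0)),(r(w,.72),(0,300))):
    hh,ww=im.shape[:2]; hh=min(hh,600-py); ww=min(ww,800-px); x[py:py+hh,px:px+ww]=im[:hh,:ww]
cv2.imwrite('pics/fin.png',x)
E
```

```text
27.3 [607.1 192.2 402.8] g 0.675 F [ 0.5 -0.4 -0.5] 0.0 yaw 67.7 [11. 28.  3. 65. -0. 33.]
```

View pics/fin.png

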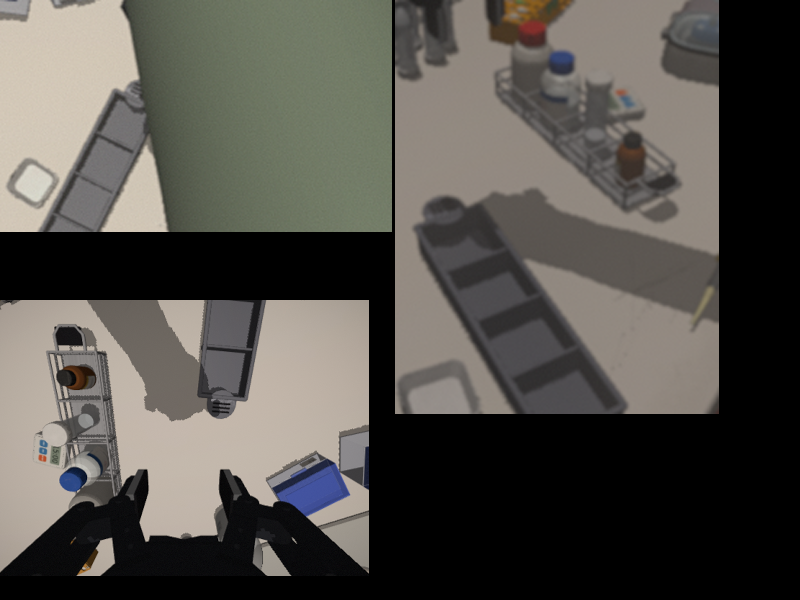

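The carrier is empty. The rack holds stain, tube, buffer and salt in order from its tab, all upright (caps in the right panel at about (632,140), (600,78), (562,62) and (532,35)). Timer and boat haven't moved.

```bash
python3 -c "
from h import *
print(finish_job())"
```

```text
the job is handed in; nothing more can be done
None
```

The four containers now stand upright in the rack in their original order from the tab (stain, tube, buffer, salt), each lowered to its floor, with the timer and weigh boat untouched, and the job is handed in at about 27 s.

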